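# Set the interlocked kiln lever bank to off

## Task

Shut the kiln down at its four-lever isolating bank: bring every lever from the rear fully forward, towards the robot, up against its front stop. The levers are interlocked in an order you cannot see, so feel which one is free, do not force one that stops dead but try another, and finish with all four fully forward and let go. Leave the jar, the plaster cylinder and the bottle around it standing where they are.

Things in the scene. Friction and masses are not known exactly. Their poses are not given: they have to be found in the camera images.
- bank: Grey steel pedestal fixed on the table, 90 (x) x 230 (y) x 300 mm high. Origin: centre of its underside; +x to its rear (away from the robot), +y to its left end. Four levers, 1 to 4 from left to right, stand in slots in its top at y = +75, +25, -25, -75 mm and swing fore and aft about a pivot line at x = 0, z = 245 mm. Over 40 N on it or a lever damages it. A board 292 mm high stands behind.
- lever_1 (a joint): leftmost (+y) lever's angle, rad: 0 = leaning 0.50 rad to the rear, on its rear stop; 0.65 = leaning 0.15 rad to the front, on its front stop. Stays where left. The order in which the four levers come free differs from run to run, follows neither position nor number and cannot be seen. Exactly one of the levers still back is free at a time.
- lever_1_grip (a point): centre of the leftmost (+y) lever's black grip, 95 mm from the pivot, 20 mm below the lever's top; moves with it. Grip round, 15 to 17 mm thick, 45 mm long; its top stands 346 mm above the table at 0 and about 360 mm when upright or forward.
- lever_2 (a joint): second from left lever's angle, rad: 0 = leaning 0.50 rad to the rear, on its rear stop; 0.65 = leaning 0.15 rad to the front, on its front stop. Stays where left. Free, it moves under a steady 2 to 6 N at the grip; blocked, it gives only to about 0.1 rad (0.13 at most, 12 mm at the grip), then stops dead.
- lever_2_grip (a point): centre of the second from left lever's black grip, 95 mm from the pivot, 20 mm below the lever's top; moves with it. Grip round, 15 to 17 mm thick, 45 mm long; its top stands 346 mm above the table at 0 and about 360 mm when upright or forward.
- lever_3 (a joint): third from left lever's angle, rad: 0 = leaning 0.50 rad to the rear, on its rear stop; 0.65 = leaning 0.15 rad to the front, on its front stop. Stays where left. A lever frees the next one only once past about 0.54 rad, and must then stay forward while the next is pulled.
- lever_3_grip (a point): centre of the third from left lever's black grip, 95 mm from the pivot, 20 mm below the lever's top; moves with it. Grip round, 15 to 17 mm thick, 45 mm long; its top stands 346 mm above the table at 0 and about 360 mm when upright or forward.
- lever_4 (a joint): rightmost (-y) lever's angle, rad: 0 = leaning 0.50 rad to the rear, on its rear stop; 0.65 = leaning 0.15 rad to the front, on its front stop. Stays where left. All four levers look and work alike; each may start up to 0.03 rad off its rear stop.
- lever_4_grip (a point): centre of the rightmost (-y) lever's black grip, 95 mm from the pivot, 20 mm below the lever's top; moves with it. Grip round, 15 to 17 mm thick, 45 mm long; its top stands 346 mm above the table at 0 and about 360 mm when upright or forward.
- glaze_jar: glaze jar with a screw lid, 55 mm across, 76 mm high, standing in front of the lever bank; origin at the centre of its underside. A bystander: loose, it stays where it stands.
- plaster_rod: upright plain plaster cylinder, 65 mm across, 226 mm high, standing beside the bank's right (-y) end; origin at the centre of its underside. A bystander: loose, it stays where it stands.
- slip_bottle: upright squeeze bottle with a pointed nozzle, 62 mm across, 206 mm high, standing beside the bank's left (+y) end; origin at the centre of its underside. A bystander: loose, it stays where it stands.

How it is judged:
By the outcome, as a careful person would: the job done as asked, in the order asked, and still so for the second after the job is handed in, with the robot touching nothing.
It also fails if it takes over 54 s, if anything falls off the work surface, if the arm or the gripper's body presses on something with over 40 N, if the wrist force passes 120 N, or if a joint passes its speed limit or range.

## Robot

A 6-joint arm with a two-finger parallel gripper is mounted at the origin on the work surface; the furniture and walls round the work are solid. World frame = base frame: x ahead of the robot, y to its left, z up, the work surface at z = 0. Lengths are in mm, angles in degrees, forces in N, time in s.
With the tool pointing down it reaches from about 350 to 850 mm from the base axis. Payload 8.1 kg.
Tool frame: the origin (TCP) lies between the finger pads; the fingertips stand 22 mm ahead of it and the grasp point (between the pads) lies 3 mm ahead of it; z points along the fingers, y is the line along which they close (so a half turn about z gives the same grasp; the last joint's range is limited). The gripper opens to 85 mm and grips with 20 to 120 N. Pads are 22 mm wide; open, the fingers measure 114 mm over their backs; the gripper's body (76 mm by 85 mm) begins 54 mm behind the grasp point. The pads swing forward as they close: fully open they stand 13 mm farther back than shut.
Start: joints at [-75.195, 7.471, 85.268, -0, 87.261, -4.893], TCP at [202.26, -564.886, 214.992] pointing down, gripper open.
Joint ranges: [-169.43, 169.43], [-51.17, 129.36], [1.28, 143.12], [-76.62, 256.62], [0, 156.53], [-152.29, 152.29]. Speed limits (degrees/s): [136.94, 136.94, 159.86, 180, 180, 180].

## Interface

Orientations are given as [roll, pitch, yaw] about the fixed x, y, z axes, in that order (R = Rz(yaw) Ry(pitch) Rx(roll)).
In Python, from bench import r, vision gives the robot as it stands.
- The arm moves only by the tool step_arm, never from a script. Its argument "targets" is a list that holds one entry, the list of rows, each a list of 6 numbers: the shift along the world's x, y, z in mm, then the turn, a rotation vector about the world's x, y, z in rad. In form: [[[x, y, z, rx, ry, rz], ...]]. A call has 1 to 12 rows; each row is the pose to reach, as a shift and turn from the pose commanded when the call began; what a row does not reach only later rows make up. A row lasts 1/12 s, in which the tool goes at most 41.7 mm and 7.16 degrees, less where a joint would pass 70% of its speed; a pose out of reach is approached as far as the arm can. A call with a gripper value outside its range is refused whole. "fingers" is the gripper's target within -1 to 1 (shut at 1, half-way at 0, fully open at -1), set as the call begins (left out, the last holds). The fingers move at their own pace and stop on an object; "newtons" is the grip in N (left out, the last holds). Time passes only in rows, so rows that repeat a pose let the fingers close. It gives the time, the measured TCP pose, the force, the opening and the grip force at its end, in the units of the state.
- r.sense(): the state, without advancing time (a new reading comes with each control period).
- vision.snapshot(name): name is "side" or "top" or "wrist"; returns a dict with "img" (420x560x3 uint8, blue, green, red), "mtx" (3x3 intrinsics, pixels), "eye" and "attitude" of the camera in the world. Camera axes: x right, y up, looking along -z (the intrinsics and any distortion apply to the point x, -y, -z); pixel columns grow to the right and rows downward; lengths in mm; the calibration is good to about 2 mm. A picture is of the moment at which its call begins. There is no depth.
- r.hand_in(): hands the job in; it is judged then, once.
The state is a dict: "time": time; "joint_pos": joint angles; "qd": joint speeds; "joint_efforts": joint torques, N m; "tool_pos": TCP position; "tcp_rot": TCP orientation; "ft_force": force on the tool from outside, world axes, zero at the start; "wrist_torque": the same for the moment, N m; "finger_gap": finger opening in mm; "grip_force": force on a finger pad.
Only numpy, scipy, OpenCV 4.12 (cv2) and the standard library are available. Lean on these libraries where they do the work, as an engineer would, in place of code of your own. Each camera call takes 0.05 s, during which the arm holds its last target. There are 200 camera calls.

## Working session

There is one attempt and no reset: what is moved stays moved. The work goes in short steps, Python scripts to look and compute and a tool call to move; the robot and the scene stay as the last step left them, time stands still between calls to the robot, and variables do not carry over. Pictures are saved under pics/ and viewed, at most 10 in all, crops included, and the job is handed in when it is done.

Besides the shell and the picture viewer there is one more tool, called after ">>>" as name(argument=value, ...), one argument or row to a line, values as JSON. step_arm: Moves the arm, as the interface text tells. Its arguments: {"type":"object","properties":{"targets":{"type":"array"},"fingers":{"type":"number"},"newtons":{"type":"number"}},"required":["targets"]}

```bash
mkdir -p pics; cat > h.py <<'E'
import numpy as np, cv2
from bench import r, vision
def snap(n,f):
    s=vision.snapshot(n); cv2.imwrite(f'pics/{f}.png',s['img']); np.savez(f'pics/{f}.npz',**{k:np.array(s[k]) for k in('img','mtx','eye','attitude')}); return s
E
python3 - <<'E'
from h import *
a=snap('top','t0');b=snap('side','s0')
for s in(a,b): print({k:v for k,v in s.items() if k!='img'})
print(r.sense())
E
```

```text
{'mtx': array([[463.22215869,   0.        , 278.17224147],
       [  0.        , 463.22215869, 205.30049085],
       [  0.        ,   0.        ,   1.        ]]), 'eye': array([ 323.03798858, -283.18468974, 1067.61418743]), 'attitude': array([  3.11293257,  -0.45520674, -89.02526755])}
{'mtx': array([[379.99207891,   0.        , 277.17432311],
       [  0.        , 379.99207891, 209.79702878],
       [  0.        ,   0.        ,   1.        ]]), 'eye': array([  301.16388448, -1084.11531055,   587.10750277]), 'attitude': array([64.14901127,  0.82982477, -7.29317779])}
{'time': 0.1, 'joint_pos': array([-7.51943987e+01,  7.50970223e+00,  8.53230482e+01,  2.23769077e-03,
        8.72626225e+01, -4.89209028e+00]), 'qd': array([ 0.02226537, -0.11993718, -0.16468521,  0.06716915, -0.0274011 ,
        0.0579524 ]), 'joint_efforts': array([ 2.34022038e-03, -5.70950675e+01, -5.01942873e+01, -1.64585613e-04,
        8.00188689e-03,  1.45262140e-05]), 'tool_pos': array([ 202.14463992, -564.36602779,  214.06053019]), 'tcp_rot': array([-1.79905165e+02, -1.03601544e-02,  1.96975743e+01]), 'ft_force': array([ 0.57268107,  0.92602469, -0.37910271]), 'wrist_torque': array([-0.00052142, -0.01331239,  0.02528115]), 'grip_force': 0.0, 'finger_gap': 85.38414070585206}
```

View pics/t0.png

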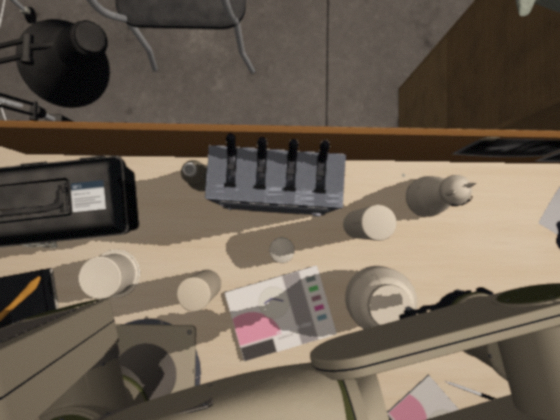

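View pics/s0.png

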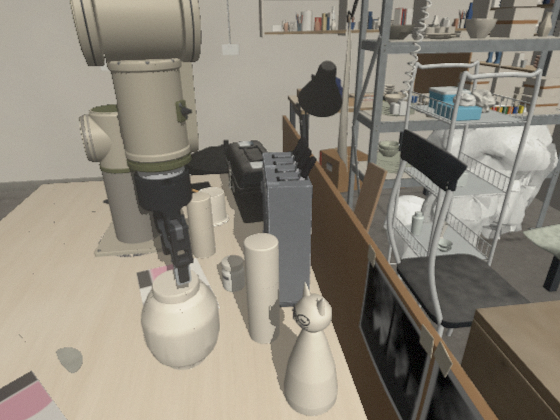

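The top view shows the bank with its lever tops at about (231,138), (262,141), (293,144) and (324,146), and lever 1 is at the left. The jar is at (283,250), the plaster rod at (377,222) and the bottle at (193,172). The side view shows the bank at (290,220) with the levers leaning back.

```bash
cat >> h.py <<'E'
from scipy.spatial.transform import Rotation as Ro
def cast(s,uv,z):
    K=np.array(s['mtx']);p=np.linalg.inv(K)@[uv[0],uv[1],1]
    d=Ro.from_euler('xyz',s['attitude'],degrees=True).apply([p[0],-p[1],-p[2]])
    e=np.array(s['eye']);return e+d*(z-e[2])/d[2]
E
python3 - <<'E'
from h import *
s=np.load('pics/t0.npz')
for uv in[(231,138),(262,141),(293,144),(324,146)]: print('top',cast(s,uv,346).round())
for uv in[(210,147),(345,153),(343,208),(207,200)]: print('c',cast(s,uv,300).round())
im=s['img'][110:240,170:410]; cv2.imwrite('pics/c.png',cv2.resize(im,None,fx=3.3,fy=3.3,interpolation=cv2.INTER_CUBIC))
E
```

```text
top [ 467. -212.  346.]
top [ 463. -261.  346.]
top [ 459. -310.  346.]
top [ 457. -359.  346.]
c [ 460. -173.  300.]
c [ 454. -399.  300.]
c [ 362. -396.  300.]
c [ 372. -170.  300.]
```

View pics/c.png

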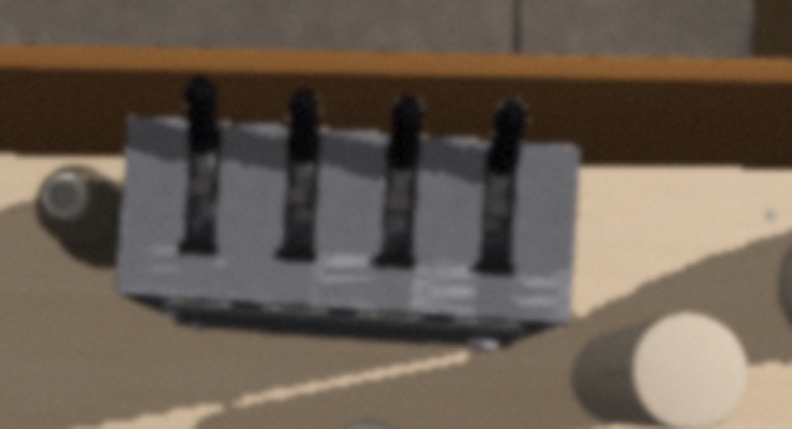

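The crop confirms that all four levers lean to the rear. The grip tops are at crop (200,85), (303,95), (406,103) and (511,107). The bank is yawed about -4°. I'll approach above lever 4 with the fingers straddling it fore and aft.

>>> step_arm(
  targets=[
    [[0,0,40,0,0,0.1],[0,0,80,0,0,0.2],[10,10,115,0,0,0.3],[30,25,150,0,0,0.4],[60,45,175,0,0,0.5],[90,70,190,0,0,0.62],[120,98,190,0,0,0.74],[150,122,190,0,0,0.86],[180,147,190,0,0,0.98],[210,172,190,0,0,1.1],[235,195,190,0,0,1.16],[248,205,190,0,0,1.16]],
  ],
  fingers=-0.4,
  newtons=20,
)

```text
time: 1.1
tool_pos: [452.8, -356.6, 404.6]
tcp_rot: [180.0, -0.1, 86.6]
ft_force: [-0.7, -0.4, -1.1]
finger_gap: 59.6
grip_force: 0.0
```

>>> step_arm(
  targets=[
    [[0,0,0,0,0,0],[0,0,0,0,0,0]],
  ],
)

```text
time: 1.27
tool_pos: [450.8, -359.1, 404.4]
tcp_rot: [-179.9, -0.0, 86.3]
ft_force: [-0.0, -0.5, 0.3]
finger_gap: 60.0
grip_force: 0.0
```

```bash
python3 - <<'E'
from h import *
s=r.sense();print({k:s[k] for k in('time','tool_pos','tcp_rot','ft_force','finger_gap')})
a=snap('top','t1');b=snap('wrist','w1');print(b['eye'],b['attitude'],b['mtx'])
E
```

```text
{'time': 1.2667, 'tool_pos': array([ 450.77274258, -359.12045819,  404.37687519]), 'tcp_rot': array([-1.79941455e+02, -2.79380731e-02,  8.62720373e+01]), 'ft_force': array([-0.01291845, -0.45860893,  0.29168037]), 'finger_gap': 60.015287831300874}
[ 454.93028128 -287.30645625  563.277184  ] [-16.54511215   0.07991723  -3.8599885 ] [[336.2230339    0.         281.69527398]
 [  0.         336.2230339  212.54593305]
 [  0.           0.           1.        ]]
```

View pics/w1.png

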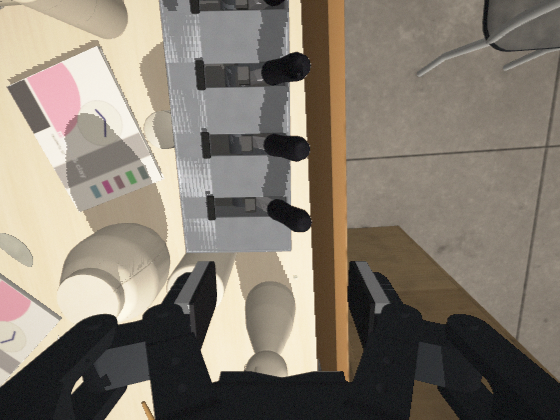

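The wrist view shows lever tops at about (298,220) for lever 4, (295,149) for 3 and (292,66) for 2. The fingers straddle column 282.

```bash
python3 - <<'E'
from h import *
s=np.load('pics/w1.npz')
for uv in[(298,218),(295,149),(292,66)]: print(cast(s,uv,343).round(1))
for uv in[(281,207),(278,144),(275,70)]: print('gripbase',cast(s,uv,309).round(1))
E
```

```text
[ 461.1 -357.2  343. ]
[ 461.7 -310.4  343. ]
[ 462.7 -260.7  343. ]
gripbase [ 449.3 -358.1  309. ]
gripbase [ 450.3 -309.4  309. ]
gripbase [ 451.8 -258.4  309. ]
```

>>> step_arm(
  targets=[
    [[5,1,-25,0,0,0],[5,1,-50,0,0,0],[5,1,-70,0,0,0],[5,1,-70,0,0,0],[0,1,-70,0,0,0],[-4,2,-70,0,0,0],[-7,2,-70,0,0,0],[-10,2,-70,0,0,0],[-13,2,-70,0,0,0]],
  ],
)

```text
time: 2.12
tool_pos: [437.1, -358.4, 336.6]
tcp_rot: [179.9, 0.1, 86.1]
ft_force: [0.6, -0.3, 0.4]
finger_gap: 60.0
grip_force: 0.0
```

>>> step_arm(
  targets=[
    [[-2,0,0,0,0,0],[-4,0,0,0,0,0],[-6,0,0,0,0,0],[-8,0,0,0,0,0]],
  ],
)

```text
time: 2.45
tool_pos: [429.1, -357.8, 335.0]
tcp_rot: [-180.0, -0.0, 86.2]
ft_force: [0.3, 0.2, 0.5]
finger_gap: 59.9
grip_force: 0.0
```

```bash
python3 - <<'E'
from h import *
snap('wrist','w2');print(r.sense()['ft_force'])
E
```

```text
[ 0.44196965 -0.7591806   0.62234987]
```

View pics/w2.png

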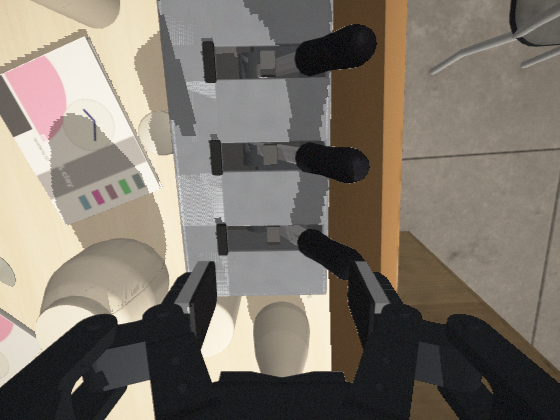

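The wrist view shows lever 4's grip tip at about (350,265), right at the rear finger's inner face, so contact is only beginning. I'll continue gently.

>>> step_arm(
  targets=[
    [[-2,0,0,0,0,0],[-4,0,0,0,0,0],[-6,0,0,0,0,0]],
  ],
)

```text
time: 2.75
tool_pos: [423.1, -357.9, 334.9]
tcp_rot: [-180.0, -0.0, 86.2]
ft_force: [0.3, 0.9, -0.2]
finger_gap: 59.7
grip_force: 0.0
```

>>> step_arm(
  targets=[
    [[-2,0,0,0,0,0],[-4,0,0,0,0,0],[-6,0,0,0,0,0]],
  ],
)

```text
time: 3.0
tool_pos: [417.1, -357.9, 335.0]
tcp_rot: [-180.0, -0.0, 86.2]
ft_force: [0.1, 0.2, -0.5]
finger_gap: 59.6
grip_force: 0.0
```

```bash
python3 - <<'E'
from h import *
snap('wrist','w3');s=r.sense();print(s['ft_force'],s['wrist_torque'])
E
```

```text
[-0.75215937 -1.17284682 -0.40455024] [-0.01323096  0.0435504  -0.00751676]
```

View pics/w3.png

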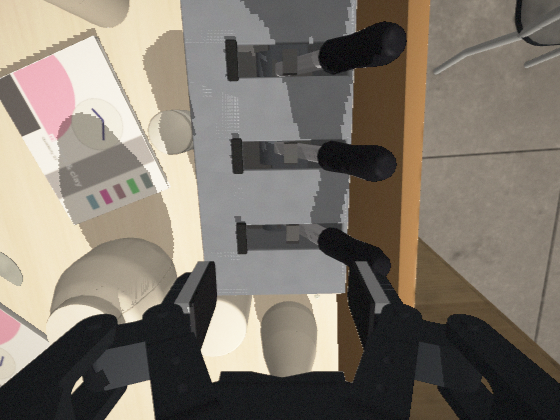

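```bash
python3 - <<'E'
from h import *
for f,t in(('w1',(450.8,-359.1,404.4)),('w2',(429.1,-357.8,335)),('w3',(417.1,-357.9,335))):
    s=np.load(f'pics/{f}.npz');print(s['eye'].round(1),s['attitude'].round(2))
    R=Ro.from_euler('xyz',s['attitude'],degrees=True)
    def pj(p):
        c=R.inv().apply(np.array(p)-s['eye']); q=s['mtx']@[c[0],-c[1],-c[2]]; return (q[:2]/q[2]).round()
    t=np.array(t)
    for o in((0,0,0),(0,0,-15),(30,-11,-10),(30,11,-10),(-30,11,-10)):print(o,pj(t+o))
    for l in((461,-357,343),(462,-310,343)):print('lev',pj(l))
# triangulate lever tops with w1,w2,w3 rough
    for uv in {'w1':[(298,218),(295,149)],'w2':[(350,166)],'w3':[(378,162)]}[f]: print(cast(s,uv,343).round(1))
E
```

```text
[ 454.9 -287.3  563.3] [-16.55   0.08  -3.86]
(0, 0, 0) [284. 259.]
(0, 0, -15) [283. 247.]
(30, -11, -10) [339. 266.]
(30, 11, -10) [338. 228.]
(-30, 11, -10) [226. 235.]
lev [298. 218.]
lev [295. 148.]
[ 461.1 -357.2  343. ]
[ 461.7 -310.4  343. ]
[ 433.8 -285.2  493.8] [-16.56   0.02  -3.87]
(0, 0, 0) [282. 260.]
(0, 0, -15) [282. 249.]
(30, -11, -10) [338. 267.]
(30, 11, -10) [337. 230.]
(-30, 11, -10) [225. 237.]
lev [347. 262.]
lev [348. 166.]
[ 462.8 -310.2  343. ]
[ 421.8 -285.3  493.7] [-16.56   0.02  -3.88]
(0, 0, 0) [282. 260.]
(0, 0, -15) [282. 249.]
(30, -11, -10) [338. 268.]
(30, 11, -10) [337. 230.]
(-30, 11, -10) [225. 237.]
lev [372. 260.]
lev [375. 164.]
[ 463.3 -309.3  343. ]
```

The wrist view shows lever 4 unmoved, with its tip at (380,265), and the finger seems to pass over it. I'll check the finger height from the side.

```bash
python3 - <<'E'
from h import *
s=snap('side','s1')
R=Ro.from_euler('xyz',s['attitude'],degrees=True)
def pj(p):
    c=R.inv().apply(np.array(p)-s['eye']); q=s['mtx']@[c[0],-c[1],-c[2]]; return q[:2]/q[2]
x0,y0,x1,y1=230,90,350,190
im=cv2.resize(s['img'][y0:y1,x0:x1],None,fx=6,fy=6,interpolation=cv2.INTER_CUBIC)
for p,c in(((417,-358,335),(0,0,255)),((447,-358,335),(0,255,0)),((447,-358,313),(255,0,0)),((461,-357,343),(0,255,255))):
    u=((pj(p)-[x0,y0])*6).astype(int);print(u);cv2.circle(im,tuple(int(v) for v in u),4,c,2)
cv2.imwrite('pics/s1c.png',im)
E
```

```text
[361 441]
[448 436]
[447 497]
[488 410]
```

View pics/s1c.png

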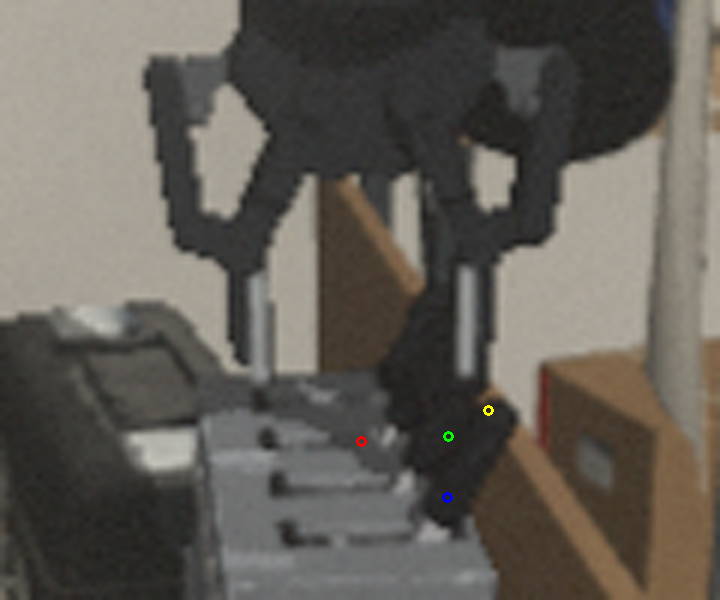

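The side crop shows the fingertips at row 378, with the reported TCP projecting to row 436. The tips are therefore about 22 mm above the reported TCP rather than below it, and they passed over the lever. I'll go back over the lever and lower about 38 mm more.

>>> step_arm(
  targets=[
    [[15,0,0,0,0,0],[30,0,0,0,0,0],[39,0,0,0,0,0],[39,0,-10,0,0,0],[39,0,-25,0,0,0],[39,0,-38,0,0,0],[39,0,-38,0,0,0]],
  ],
)

```text
time: 3.68
tool_pos: [454.7, -356.8, 292.6]
tcp_rot: [-179.7, -0.2, 86.2]
ft_force: [-0.9, 0.3, -0.1]
finger_gap: 59.9
grip_force: 0.0
```

>>> step_arm(
  targets=[
    [[-4,0,0,0,0,0],[-8,0,0,0,0,0],[-11,1,0,0,0,0],[-14,1,0,0,0,0]],
  ],
)

```text
time: 4.02
tool_pos: [442.0, -357.1, 298.2]
tcp_rot: [179.9, 0.1, 86.1]
ft_force: [-0.2, -0.2, 0.0]
finger_gap: 60.2
grip_force: 0.0
```

>>> step_arm(
  targets=[
    [[-2,0,0,0,0,0],[-4,0,0,0,0,0],[-6,0,0,0,0,0]],
  ],
)

```text
time: 4.27
tool_pos: [437.6, -357.2, 298.8]
tcp_rot: [179.7, 0.1, 86.2]
ft_force: [6.4, -0.0, 4.9]
finger_gap: 59.8
grip_force: 3.0
```

>>> step_arm(
  targets=[
    [[-2,0,0,0,0,0],[-4,0,0,0,0,0]],
  ],
)

```text
time: 4.43
tool_pos: [433.5, -357.3, 298.8]
tcp_rot: [179.8, 0.1, 86.2]
ft_force: [4.8, 0.7, 4.1]
finger_gap: 59.8
grip_force: 2.6
```

>>> step_arm(
  targets=[
    [[-2,0,0,0,0,0],[-4,0,0,0,0,0]],
  ],
)

```text
time: 4.6
tool_pos: [429.3, -357.2, 298.6]
tcp_rot: [179.8, 0.1, 86.2]
ft_force: [5.5, -0.0, 3.8]
finger_gap: 59.6
grip_force: 2.4
```

>>> step_arm(
  targets=[
    [[-2,0,0,0,0,0],[-4,0,0,0,0,0]],
  ],
)

```text
time: 4.77
tool_pos: [424.6, -357.0, 297.7]
tcp_rot: [179.9, 0.0, 86.2]
ft_force: [5.1, 0.2, 3.7]
finger_gap: 60.0
grip_force: 2.2
```

>>> step_arm(
  targets=[
    [[-2,0,0,0,0,0],[-4,0,0,0,0,0],[-6,0,0,0,0,0]],
  ],
)

```text
time: 5.02
tool_pos: [418.0, -356.8, 296.8]
tcp_rot: [-180.0, -0.0, 86.2]
ft_force: [4.1, 0.4, 3.6]
finger_gap: 59.7
grip_force: 2.0
```

>>> step_arm(
  targets=[
    [[-2,0,0,0,0,0],[-4,0,0,0,0,0],[-6,0,0,0,0,0]],
  ],
)

```text
time: 5.27
tool_pos: [412.5, -356.8, 297.3]
tcp_rot: [179.9, 0.0, 86.2]
ft_force: [6.2, 0.7, 4.3]
finger_gap: 59.9
grip_force: 3.0
```

Lever 4 is free: it has moved well past the dead-stop range at about 5 N. I'll keep pulling it.

>>> step_arm(
  targets=[
    [[-4,0,0,0,0,0],[-8,0,0,0,0,0],[-12,1,0,0,0,0],[-16,1,0,0,0,0],[-20,1,0,0,0,0],[-24,1,0,0,0,0]],
  ],
)

```text
time: 5.77
tool_pos: [388.2, -355.7, 297.0]
tcp_rot: [180.0, -0.0, 86.2]
ft_force: [6.1, 1.3, 5.3]
finger_gap: 59.6
grip_force: 3.7
```

>>> step_arm(
  targets=[
    [[-2,0,0,0,0,0],[-4,0,0,0,0,0],[-6,0,0,0,0,0]],
  ],
)

```text
time: 6.02
tool_pos: [382.6, -355.5, 297.2]
tcp_rot: [179.9, -0.0, 86.2]
ft_force: [6.5, 2.2, 3.5]
finger_gap: 60.0
grip_force: 3.8
```

>>> step_arm(
  targets=[
    [[-2,0,0,0,0,0],[-4,0,0,0,0,0]],
  ],
)

```text
time: 6.18
tool_pos: [378.7, -355.4, 297.2]
tcp_rot: [179.9, -0.0, 86.2]
ft_force: [9.3, 2.9, 4.1]
finger_gap: 59.8
grip_force: 5.4
```

>>> step_arm(
  targets=[
    [[-2,0,0,0,0,0],[-3,0,0,0,0,0]],
  ],
)

```text
time: 6.35
tool_pos: [378.1, -355.3, 297.2]
tcp_rot: [179.6, -0.0, 86.3]
ft_force: [24.5, 0.2, -0.7]
finger_gap: 59.8
grip_force: 11.7
```

>>> step_arm(
  targets=[
    [[-1,0,0,0,0,0],[-2,0,0,0,0,0]],
  ],
)

```text
time: 6.52
tool_pos: [377.8, -355.3, 297.2]
tcp_rot: [179.5, -0.0, 86.3]
ft_force: [33.7, -0.1, -3.4]
finger_gap: 59.9
grip_force: 15.9
```

Lever 4 is on its front stop at 34 N. I'll back off inside the cage, lift, and go to lever 3.

>>> step_arm(
  targets=[
    [[16,0,0,0,0,0],[17,0,10,0,0,0],[17,0,45,0,0,0],[35,15,68,0,0,0],[60,30,68,0,0,0],[82,46,68,0,0,0],[82,46,68,0,0,0],[82,46,35,0,0,0],[82,46,5,0,0,0],[82,46,0,0,0,0],[76,46,0,0,0,0],[72,46,0,0,0,0]],
  ],
)

```text
time: 7.52
tool_pos: [444.0, -310.1, 297.6]
tcp_rot: [-179.9, -0.0, 86.1]
ft_force: [-1.7, -0.3, 0.1]
finger_gap: 59.9
grip_force: 0.0
```

>>> step_arm(
  targets=[
    [[-3,0,0,0,0,0],[-6,0,0,0,0,0],[-8,0,0,0,0,0]],
  ],
)

```text
time: 7.77
tool_pos: [438.4, -310.8, 300.1]
tcp_rot: [179.7, 0.2, 86.2]
ft_force: [5.4, 0.5, 5.1]
finger_gap: 59.9
grip_force: 2.9
```

>>> step_arm(
  targets=[
    [[-2,0,0,0,0,0],[-4,0,0,0,0,0]],
  ],
)

```text
time: 7.93
tool_pos: [434.5, -310.7, 299.9]
tcp_rot: [179.7, 0.2, 86.2]
ft_force: [4.0, 0.5, 4.3]
finger_gap: 60.0
grip_force: 2.5
```

>>> step_arm(
  targets=[
    [[-2,0,0,0,0,0],[-4,0,0,0,0,0]],
  ],
)

```text
time: 8.1
tool_pos: [431.8, -310.7, 300.7]
tcp_rot: [179.5, 0.2, 86.2]
ft_force: [13.3, 0.8, 7.6]
finger_gap: 60.0
grip_force: 6.6
```

>>> step_arm(
  targets=[
    [[-2,0,0,0,0,0],[-4,0,0,0,0,0]],
  ],
)

```text
time: 8.27
tool_pos: [429.5, -310.7, 301.6]
tcp_rot: [179.3, 0.2, 86.3]
ft_force: [20.9, 0.6, 8.2]
finger_gap: 59.9
grip_force: 10.8
```

>>> step_arm(
  targets=[
    [[-2,0,0,0,0,0]],
  ],
)

```text
time: 8.35
tool_pos: [428.4, -310.7, 302.0]
tcp_rot: [179.2, 0.3, 86.3]
ft_force: [24.7, 1.3, 8.7]
finger_gap: 59.8
grip_force: 12.9
```

Lever 3 stops dead at about 25 N, so I'll try lever 2.

>>> step_arm(
  targets=[
    [[18,0,0,0,0,0],[22,0,10,0,0,0],[22,0,45,0,0,0],[28,20,68,0,0,0],[34,49,68,0,0,0],[34,49,68,0,0,0],[34,49,35,0,0,0],[34,49,5,0,0,0],[34,49,0,0,0,0],[28,49,0,0,0,0],[22,49,0,0,0,0],[18,49,0,0,0,0]],
  ],
)

```text
time: 9.35
tool_pos: [441.4, -261.4, 299.5]
tcp_rot: [179.8, 0.1, 86.2]
ft_force: [5.0, 3.2, 2.3]
finger_gap: 59.9
grip_force: 2.3
```

>>> step_arm(
  targets=[
    [[-2,0,0,0,0,0],[-4,0,0,0,0,0],[-6,0,0,0,0,0]],
  ],
)

```text
time: 9.6
tool_pos: [436.5, -261.7, 300.0]
tcp_rot: [179.7, 0.2, 86.2]
ft_force: [4.7, 0.5, 3.3]
finger_gap: 60.0
grip_force: 2.5
```

>>> step_arm(
  targets=[
    [[-2,0,0,0,0,0],[-4,0,0,0,0,0]],
  ],
)

```text
time: 9.77
tool_pos: [432.2, -261.7, 299.3]
tcp_rot: [179.8, 0.1, 86.2]
ft_force: [4.7, -0.8, 3.1]
finger_gap: 59.6
grip_force: 2.3
```

>>> step_arm(
  targets=[
    [[-2,0,0,0,0,0],[-4,0,0,0,0,0]],
  ],
)

```text
time: 9.93
tool_pos: [427.4, -261.2, 297.9]
tcp_rot: [179.9, 0.1, 86.2]
ft_force: [3.4, -0.1, 2.9]
finger_gap: 60.0
grip_force: 2.1
```

>>> step_arm(
  targets=[
    [[-2,0,0,0,0,0],[-4,0,0,0,0,0]],
  ],
)

```text
time: 10.1
tool_pos: [423.0, -260.9, 297.0]
tcp_rot: [-180.0, -0.0, 86.2]
ft_force: [3.6, -0.4, 3.0]
finger_gap: 59.7
grip_force: 1.9
```

>>> step_arm(
  targets=[
    [[-2,0,0,0,0,0]],
  ],
)

```text
time: 10.18
tool_pos: [420.9, -260.8, 296.8]
tcp_rot: [-180.0, -0.0, 86.2]
ft_force: [3.6, -0.4, 2.4]
finger_gap: 60.1
grip_force: 1.8
```

Lever 2 is free, so I'll pull it through.

>>> step_arm(
  targets=[
    [[-4,0,0,0,0,0],[-8,0,0,0,0,0],[-12,1,0,0,0,0],[-16,1,0,0,0,0],[-20,1,0,0,0,0],[-24,1,0,0,0,0],[-28,2,0,0,0,0]],
  ],
)

```text
time: 10.77
tool_pos: [393.3, -259.3, 297.4]
tcp_rot: [179.9, 0.1, 86.2]
ft_force: [6.9, -3.9, 4.4]
finger_gap: 59.8
grip_force: 3.8
```

>>> step_arm(
  targets=[
    [[-2,0,0,0,0,0],[-4,0,0,0,0,0],[-6,0,0,0,0,0]],
  ],
)

```text
time: 11.02
tool_pos: [387.6, -259.2, 297.5]
tcp_rot: [179.9, 0.0, 86.2]
ft_force: [7.4, -0.8, 2.9]
finger_gap: 59.6
grip_force: 3.8
```

>>> step_arm(
  targets=[
    [[-2,0,0,0,0,0],[-3,0,0,0,0,0]],
  ],
)

```text
time: 11.18
tool_pos: [384.5, -259.0, 297.5]
tcp_rot: [179.9, 0.0, 86.2]
ft_force: [7.7, -1.2, 4.3]
finger_gap: 59.3
grip_force: 3.7
```

>>> step_arm(
  targets=[
    [[-2,0,0,0,0,0],[-3,0,0,0,0,0]],
  ],
)

```text
time: 11.35
tool_pos: [383.0, -259.0, 297.5]
tcp_rot: [179.7, 0.0, 86.2]
ft_force: [17.8, -0.5, -0.3]
finger_gap: 59.7
grip_force: 9.1
```

>>> step_arm(
  targets=[
    [[-1,0,0,0,0,0],[-2,0,0,0,0,0]],
  ],
)

```text
time: 11.52
tool_pos: [382.6, -259.0, 297.6]
tcp_rot: [179.5, 0.0, 86.3]
ft_force: [28.6, -2.2, -3.4]
finger_gap: 60.2
grip_force: 13.7
```

Lever 2 is on its stop. Next is lever 1.

>>> step_arm(
  targets=[
    [[16,0,0,0,0,0],[17,0,10,0,0,0],[17,0,45,0,0,0],[35,15,68,0,0,0],[60,32,68,0,0,0],[81,48,68,0,0,0],[81,48,68,0,0,0],[81,48,35,0,0,0],[81,48,5,0,0,0],[81,48,0,0,0,0],[75,48,0,0,0,0],[70,48,0,0,0,0]],
  ],
)

```text
time: 12.52
tool_pos: [448.2, -211.1, 297.7]
tcp_rot: [-179.9, -0.0, 86.1]
ft_force: [3.4, 0.4, -1.2]
finger_gap: 59.8
grip_force: 1.5
```

>>> step_arm(
  targets=[
    [[-3,0,0,0,0,0],[-6,0,0,0,0,0],[-8,0,0,0,0,0]],
  ],
)

```text
time: 12.77
tool_pos: [442.4, -211.5, 300.1]
tcp_rot: [179.7, 0.1, 86.2]
ft_force: [5.7, 0.4, 4.9]
finger_gap: 60.0
grip_force: 2.7
```

>>> step_arm(
  targets=[
    [[-2,0,0,0,0,0],[-4,0,0,0,0,0]],
  ],
)

```text
time: 12.93
tool_pos: [438.7, -211.7, 300.2]
tcp_rot: [179.6, 0.1, 86.2]
ft_force: [6.8, 0.4, 5.8]
finger_gap: 59.7
grip_force: 3.6
```

>>> step_arm(
  targets=[
    [[-2,0,0,0,0,0],[-4,0,0,0,0,0]],
  ],
)

```text
time: 13.1
tool_pos: [436.2, -211.6, 301.2]
tcp_rot: [179.4, 0.2, 86.2]
ft_force: [15.2, 1.8, 7.7]
finger_gap: 59.7
grip_force: 7.4
```

>>> step_arm(
  targets=[
    [[-2,0,0,0,0,0],[-3,0,0,0,0,0]],
  ],
)

```text
time: 13.27
tool_pos: [434.5, -211.7, 301.9]
tcp_rot: [179.2, 0.2, 86.2]
ft_force: [19.2, 1.3, 6.6]
finger_gap: 60.0
grip_force: 10.0
```

Lever 1 is blocked, so lever 3 is next (now about 9 mm forward).

>>> step_arm(
  targets=[
    [[18,0,0,0,0,0],[20,0,10,0,0,0],[20,0,45,0,0,0],[20,-25,68,0,0,0],[20,-62,68,0,0,0],[20,-98,68,0,0,0],[20,-98,68,0,0,0],[20,-98,35,0,0,0],[20,-98,5,0,0,0],[20,-98,0,0,0,0],[15,-98,0,0,0,0],[10,-98,0,0,0,0]],
  ],
)

```text
time: 14.27
tool_pos: [440.0, -308.9, 298.7]
tcp_rot: [180.0, 0.0, 86.2]
ft_force: [0.2, 0.6, 0.5]
finger_gap: 59.8
grip_force: 0.0
```

>>> step_arm(
  targets=[
    [[-2,0,0,0,0,0],[-4,0,0,0,0,0],[-6,0,0,0,0,0]],
  ],
)

```text
time: 14.52
tool_pos: [434.6, -309.3, 299.1]
tcp_rot: [179.9, 0.1, 86.2]
ft_force: [0.2, 0.9, -0.2]
finger_gap: 59.8
grip_force: 0.0
```

>>> step_arm(
  targets=[
    [[-2,0,0,0,0,0],[-4,0,0,0,0,0],[-6,0,0,0,0,0]],
  ],
)

```text
time: 14.77
tool_pos: [429.0, -309.1, 298.3]
tcp_rot: [179.8, 0.1, 86.2]
ft_force: [4.4, -0.5, 2.9]
finger_gap: 59.8
grip_force: 2.3
```

>>> step_arm(
  targets=[
    [[-2,0,0,0,0,0],[-4,0,0,0,0,0]],
  ],
)

```text
time: 14.93
tool_pos: [424.4, -308.9, 297.4]
tcp_rot: [180.0, 0.0, 86.2]
ft_force: [5.5, -0.3, 3.2]
finger_gap: 59.9
grip_force: 2.1
```

>>> step_arm(
  targets=[
    [[-2,0,0,0,0,0],[-4,0,0,0,0,0],[-6,0,0,0,0,0]],
  ],
)

```text
time: 15.18
tool_pos: [418.0, -308.8, 296.8]
tcp_rot: [-180.0, -0.0, 86.2]
ft_force: [3.9, -0.2, 2.8]
finger_gap: 59.8
grip_force: 1.8
```

>>> step_arm(
  targets=[
    [[-2,0,0,0,0,0],[-4,0,0,0,0,0],[-6,0,0,0,0,0]],
  ],
)

```text
time: 15.43
tool_pos: [412.3, -308.8, 297.1]
tcp_rot: [180.0, -0.0, 86.2]
ft_force: [4.8, 0.7, 3.7]
finger_gap: 59.7
grip_force: 2.8
```

>>> step_arm(
  targets=[
    [[-4,0,0,0,0,0],[-8,0,0,0,0,0],[-12,1,0,0,0,0],[-16,1,0,0,0,0],[-20,1,0,0,0,0]],
  ],
)

```text
time: 15.85
tool_pos: [392.4, -308.0, 297.5]
tcp_rot: [179.9, 0.0, 86.2]
ft_force: [5.7, 0.4, 5.4]
finger_gap: 59.9
grip_force: 3.0
```

>>> step_arm(
  targets=[
    [[-2,0,0,0,0,0],[-4,0,0,0,0,0],[-6,0,0,0,0,0]],
  ],
)

```text
time: 16.1
tool_pos: [387.0, -307.8, 297.6]
tcp_rot: [179.9, 0.0, 86.2]
ft_force: [7.8, 1.2, 4.6]
finger_gap: 59.7
grip_force: 3.6
```

>>> step_arm(
  targets=[
    [[-2,0,0,0,0,0],[-4,0,0,0,0,0]],
  ],
)

```text
time: 16.27
tool_pos: [383.0, -307.6, 297.6]
tcp_rot: [179.9, -0.0, 86.2]
ft_force: [6.9, 2.6, 5.0]
finger_gap: 59.8
grip_force: 3.9
```

>>> step_arm(
  targets=[
    [[-2,0,0,0,0,0],[-4,0,0,0,0,0]],
  ],
)

```text
time: 16.43
tool_pos: [380.4, -307.5, 297.7]
tcp_rot: [179.7, -0.0, 86.2]
ft_force: [22.2, 0.6, -0.1]
finger_gap: 59.7
grip_force: 11.0
```

>>> step_arm(
  targets=[
    [[-1,0,0,0,0,0],[-2,0,0,0,0,0]],
  ],
)

```text
time: 16.6
tool_pos: [380.2, -307.5, 297.6]
tcp_rot: [179.5, 0.0, 86.3]
ft_force: [28.8, -0.2, -2.9]
finger_gap: 59.8
grip_force: 14.2
```

Lever 3 is done, which leaves lever 1.

>>> step_arm(
  targets=[
    [[16,0,0,0,0,0],[17,0,10,0,0,0],[17,0,45,0,0,0],[35,20,68,0,0,0],[58,58,68,0,0,0],[75,97,68,0,0,0],[75,97,68,0,0,0],[75,97,35,0,0,0],[75,97,5,0,0,0],[75,97,0,0,0,0],[69,97,0,0,0,0],[65,97,0,0,0,0]],
  ],
)

```text
time: 17.6
tool_pos: [440.2, -211.1, 297.7]
tcp_rot: [-179.9, -0.0, 86.1]
ft_force: [-0.6, -0.4, 0.8]
finger_gap: 59.5
grip_force: 0.0
```

>>> step_arm(
  targets=[
    [[-3,0,0,0,0,0],[-6,0,0,0,0,0],[-8,0,0,0,0,0]],
  ],
)

```text
time: 17.85
tool_pos: [434.3, -211.7, 299.8]
tcp_rot: [179.7, 0.1, 86.1]
ft_force: [3.7, -0.9, 3.9]
finger_gap: 59.4
grip_force: 2.3
```

>>> step_arm(
  targets=[
    [[-2,0,0,0,0,0],[-4,0,0,0,0,0]],
  ],
)

```text
time: 18.02
tool_pos: [429.8, -211.4, 298.4]
tcp_rot: [179.8, 0.1, 86.2]
ft_force: [4.0, -0.6, 3.6]
finger_gap: 60.0
grip_force: 2.1
```

>>> step_arm(
  targets=[
    [[-2,0,0,0,0,0],[-4,0,0,0,0,0],[-6,0,0,0,0,0]],
  ],
)

```text
time: 18.27
tool_pos: [423.0, -210.8, 297.0]
tcp_rot: [-180.0, -0.0, 86.2]
ft_force: [4.0, -0.5, 2.9]
finger_gap: 60.0
grip_force: 1.8
```

Lever 1 is free, with its stop expected at about 386.

>>> step_arm(
  targets=[
    [[-4,0,0,0,0,0],[-8,0,0,0,0,0],[-12,1,0,0,0,0],[-16,1,0,0,0,0],[-20,1,0,0,0,0],[-24,1,0,0,0,0]],
  ],
)

```text
time: 18.77
tool_pos: [398.9, -209.8, 297.0]
tcp_rot: [180.0, -0.0, 86.2]
ft_force: [4.4, 0.8, 3.7]
finger_gap: 59.6
grip_force: 2.5
```

>>> step_arm(
  targets=[
    [[-2,0,0,0,0,0],[-4,0,0,0,0,0],[-6,0,0,0,0,0]],
  ],
)

```text
time: 19.02
tool_pos: [393.5, -209.6, 297.2]
tcp_rot: [179.9, -0.0, 86.2]
ft_force: [7.0, 1.7, 3.5]
finger_gap: 59.8
grip_force: 3.7
```

>>> step_arm(
  targets=[
    [[-2,0,0,0,0,0],[-4,0,0,0,0,0]],
  ],
)

```text
time: 19.18
tool_pos: [389.7, -209.5, 297.2]
tcp_rot: [179.9, -0.0, 86.2]
ft_force: [6.8, 2.8, 3.8]
finger_gap: 59.6
grip_force: 3.8
```

>>> step_arm(
  targets=[
    [[-2,0,0,0,0,0],[-3,0,0,0,0,0]],
  ],
)

```text
time: 19.35
tool_pos: [386.6, -209.4, 297.2]
tcp_rot: [179.9, -0.0, 86.2]
ft_force: [7.2, 2.3, 4.2]
finger_gap: 59.8
grip_force: 3.7
```

>>> step_arm(
  targets=[
    [[-2,0,0,0,0,0],[-3,0,0,0,0,0]],
  ],
)

```text
time: 19.52
tool_pos: [385.3, -209.3, 297.2]
tcp_rot: [179.7, -0.1, 86.2]
ft_force: [21.3, 2.1, -0.9]
finger_gap: 60.0
grip_force: 10.2
```

>>> step_arm(
  targets=[
    [[-1,0,0,0,0,0],[-2,0,0,0,0,0]],
  ],
)

```text
time: 19.68
tool_pos: [385.0, -209.3, 297.3]
tcp_rot: [179.5, -0.1, 86.3]
ft_force: [31.7, 1.1, -4.9]
finger_gap: 59.6
grip_force: 15.0
```

Lever 1 is on its stop. I'll release, lift well clear, and check.

>>> step_arm(
  targets=[
    [[16,0,0,0,0,0],[17,0,10,0,0,0],[17,0,45,0,0,0],[17,0,80,0,0,0],[17,-20,110,0,0,0],[17,-45,140,0,0,0],[17,-70,150,0,0,0],[17,-70,150,0,0,0],[17,-70,150,0,0,0]],
  ],
)

```text
time: 20.43
tool_pos: [397.4, -280.9, 446.8]
tcp_rot: [-179.9, -0.0, 86.0]
ft_force: [0.8, -0.3, -1.2]
finger_gap: 59.6
grip_force: 0.0
```

```bash
python3 - <<'E'
from h import *
snap('wrist','w4');s=snap('side','s2')
w=np.load('pics/w4.npz')['img']
c=cv2.resize(s['img'][110:360,200:350],(336,560))
cv2.imwrite('pics/f.png',np.hstack([w[:, :440],cv2.resize(s['img'][110:350,210:350],(245,420))]))
E
```

```text
(no output)
```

View pics/f.png

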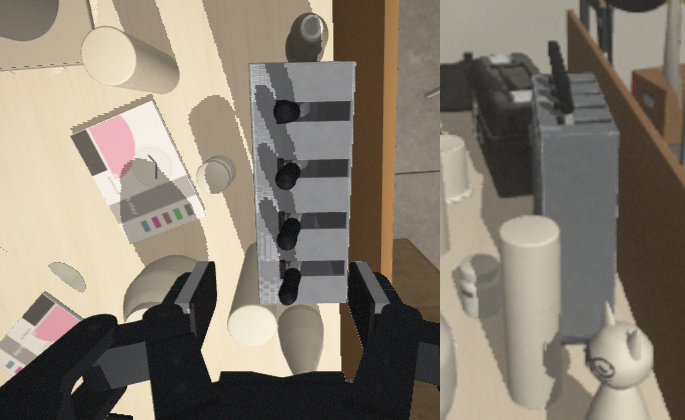

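The wrist view shows all four levers forward and aligned, at (287,112), (288,175), (288,235) and (289,288). The jar, rod and bottle are standing and the gripper is clear, so I'm handing in.

```bash
python3 -c "
from bench import r
print(r.hand_in())"
```

```text
the job is handed in; nothing more can be done
None
```

All four levers are fully forward against their front stops (they came free in the order 4, 2, 3, 1) and let go; the jar, plaster cylinder and bottle are still standing, and the job was handed in at about 20.5 s.

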